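Put a plate on the light viewer

TASK

The light viewer is to be used for the tall glass plate. First lift the steel canister by its handle off the viewer and stand it upright, wholly on the round cork mat; then slide the tall plate up out of the slotted rack and stand it gently on the viewer's ledge, behind the lip, leaning flat against the sloping panel and within its width. When it is released there, push the switch lever fully over to its other side to turn the lamp on; leave the two short plates in the rack and everything else where it is.

Things in the scene. Friction and masses are not known exactly. Their poses are not given: they have to be found in the camera images.
- viewer: Fixed light viewer; origin on the table. Own x points from its open platform to the sloping panel, y along its width, z up. White base slab x -110..80, y -80..135 mm, top at z 25 mm. Aluminium lip 10 mm high above the slab at x 0..8, y -75..75 mm. The canister starts on the platform in front of the lip; the switch stands at y 105 mm.
- viewer_ledge (a point): Middle of the panel's foot (viewer x 32, y 0, z 25 mm; axes as the viewer's). The ledge is the 24 mm wide strip of slab from here back to the lip. From here the panel, grey with a white face, rises 80 mm along its slope, leaning back (towards +x) 0.26 rad from vertical; it is 150 mm wide (y -75..75 mm). Its top front edge is at viewer x 53, z 102 mm.
- switch_tip (a point): Centre of the black ball (radius 13 mm) at the end of the lamp switch's lever on the viewer. The lever (60 mm from pivot to ball centre, 10 mm thick rod) pivots about the viewer's y axis at viewer x 0, y 105, z 47 mm on a grey block 70 x 50 mm whose top is at viewer z 50 mm.
- switch (a joint): Lamp switch lever: 0 = off, leaning 0.5 rad towards viewer -x; 1.0 rad = fully on, leaning 0.5 rad towards viewer +x. It stays where it is left.
- canister: Loose closed steel canister, about 0.45 kg, 72 mm in diameter, 86 mm tall without its handle; origin at the centre of its underside, z up. A rigid hoop handle stands over its top: a level flat-sided bar 70 mm long along own x, 12 mm wide (y), 14 mm high, centred on the axis, its centre at z 126 mm (33 mm of free space under it).
- canister_handle (a point): Centre of the canister's handle bar, 126 mm above its underside; x runs along the bar.
- mat: Fixed round cork mat on the table, 150 mm in diameter, 4 mm thick; origin at the centre of its underside.
- rack: Fixed grey slotted rack 172 x 124 x 72 mm; origin at the centre of its underside. Three slots in a row along own x at x -50, 0 and 50 mm, each 11.5 mm wide in x, holding a plate by its two side edges (combs at y +-38..60 mm, up to z 67 mm; outer walls to z 72 mm); slot floor at z 12 mm; the middle between the combs is open.
- tall_plate: The tall glass plate, 8 mm thick (own x), 100 mm wide (own y), 140 mm tall (z), 0.2 kg: glass with a white layer and grey side edges. Starts upright in one of the rack's slots. Origin at the middle of its bottom edge. Either face may lie on the panel.
- tall_plate_top (a point): Middle of the tall plate's top edge, 140 mm from its origin.
- short_plate_a: A like plate, but only 90 mm tall, in another slot; to stay. Origin at the middle of its bottom edge.
- short_plate_b: The other 90 mm tall plate, in the remaining slot; to stay. Origin at the middle of its bottom edge.
- bottle: Bystander: glass bottle with a blue cap, 70 mm in diameter, 150 mm tall; origin at the underside.
- jar: Bystander: small glass jar, 52 mm in diameter, 65 mm tall; origin at the underside.
- beaker: Bystander: glass beaker, 68 mm in diameter, 85 mm tall; origin at the underside.
- spatula: Bystander: steel spatula 130 mm long lying along own x; origin at the underside.
- dish: Bystander: white dish 84 mm in diameter, 16 mm tall; origin at the underside.
There are look-alikes about, which are no part of the job. What is shaped like the canister but orange is not meant. What is shaped like the short_plate_a but orange is not meant.

How it is judged (in metres and radians):
On the way, in this order (a step that is already met when the one before it is completed fails the run):
1. the canister stands on the cork mat, released (horizontal distance between canister and mat below 0.042 m and height (world z) of canister below 0.012 m and angle between canister's own z axis and vertical below 0.1 rad and contact force between the fingers and canister below 0.2 N), for 0.2 s.
2. the tall plate has been slid up clear of the rack's slots, upright (z of tall_plate in the frame of rack above 0.072 m and angle between tall_plate's own z axis and vertical below 0.35 rad), for 0.1 s.
3. the tall plate stands on the ledge, leaning on the panel, released, with the lamp still off (x of tall_plate in the frame of viewer between 0.008 and 0.038 m and y of tall_plate in the frame of viewer between -0.026 and 0.026 m and z of tall_plate in the frame of viewer below 0.036 m and x of tall_plate_top in the frame of viewer between 0.048 and 0.11 m and z of tall_plate_top in the frame of viewer above 0.13 m and angle between the y axis of tall_plate and the y axis of viewer, either way round below 0.2 rad and contact force between the fingers and tall_plate below 0.2 N and value of joint switch below 0.5 rad), for 0.2 s.
4. the lamp switch is pushed over to on (value of joint switch above 0.85 rad), for 0.1 s.
At the end, for the whole second after the job is handed in: Canister upright on the mat, centres within 42 mm. Tall plate on the ledge between lip and panel, leaning on the panel, within 26 mm of its middle and 0.2 rad of parallel. Switch past 0.85 rad. Short plates within 18 mm, bystanders within 40 mm of their starts. All released, at rest (all of step 1 and x of tall_plate in the frame of viewer between 0.008 and 0.038 m and y of tall_plate in the frame of viewer between -0.026 and 0.026 m and z of tall_plate in the frame of viewer below 0.036 m and x of tall_plate_top in the frame of viewer between 0.048 and 0.11 m and z of tall_plate_top in the frame of viewer above 0.13 m and angle between the y axis of tall_plate and the y axis of viewer, either way round below 0.2 rad and contact force between the fingers and tall_plate below 0.2 N and value of joint switch above 0.85 rad and linear speed of each of tall_plate, canister below 0.02 m/s and distance of each of short_plate_a, short_plate_b from where it was at the start of the episode below 0.018 m and angle between each of short_plate_a, short_plate_b's own z axis and vertical below 0.15 rad and distance of each of bottle, jar, beaker, spatula, dish from where it was at the start of the episode below 0.04 m); the robot touches nothing.
It fails at once if the tall plate was tipped over (more than 0.9 rad from upright) (angle between tall_plate's own z axis and vertical above 0.9 rad).
It fails at once if the canister was tipped over (more than 0.6 rad) (angle between canister's own z axis and vertical above 0.6 rad).
It fails at once if the tall plate struck the viewer hard (over 60 N) (contact force between tall_plate and viewer above 60 N).
It fails at once if a bystander was knocked away (distance of any of bottle, jar, beaker, spatula, dish from where it was at the start of the episode above 0.06 m).
It fails at once if a short plate was taken out of the rack (distance of any of short_plate_a, short_plate_b from where it was at the start of the episode above 0.04 m).
It also fails if it takes over 72 s, if anything falls off the work surface, if the arm or the gripper's body presses on something with over 40 N, if the wrist force passes 120 N, or if a joint passes its speed limit or range.

ROBOT

A 6-joint arm with a two-finger parallel gripper is mounted at the origin on the work surface. World frame = base frame: x ahead of the robot, y to its left, z up, the work surface at z = 0. Lengths are in m, angles in degrees, forces in N, time in s.
With the tool pointing down it reaches from about 0.375 to 0.9 m from the base axis. Payload 3.1 kg.
Tool frame: the origin (TCP) lies at the very end of the fingers, on their centre line; the grasp point (between the pads) lies 19 mm behind it (bot.tcp_to_grasp is the distance from the TCP to the grasp point, in m); z points along the fingers, y is the line along which they close (so a half turn about z gives the same grasp; the last joint's range is limited). The gripper opens to 87 mm and grips with 3 to 60 N. Pads are 19 mm wide; open, the fingers measure 117 mm over their backs; the gripper's body (75 mm by 190 mm) begins 51 mm behind the grasp point.
Start: joints at [-10.227, 30.224, 82.088, -0, 67.689, -10.227], TCP at [0.625, 0, 0.223] pointing down, gripper open.
Joint ranges: [-176.69, 176.69], [-43.24, 126.21], [12.49, 139.97], [-82, 262], [0, 151.66], [-163.58, 163.58]. Speed limits (degrees/s): [159.86, 159.86, 180, 180, 180, 180].

INTERFACE

Orientations are given as a 3x3 rotation matrix whose columns are the frame's x, y, z axes.
In Python, from rig import telemetry, capture, camera_info, job, bot gives the robot as it stands. The module is installed in compiled form; this text tells all that it offers.
- The arm moves only by the tool carry_out, never from a script. Its argument "deltas" is a list that holds one entry, the list of rows, each a list of 7 numbers: the shift along the tool's x, y, z scaled (see below), then the turn, a rotation vector about the tool's x, y, z scaled (see below), then the closure, from -1 (fully open) to 1 (shut). In form: [[[dx, dy, dz, ax, ay, az, claw], ...]]. A call has exactly 10 rows; each row is the pose to reach, as a shift and turn from the pose commanded when the call began, along the tool's axes at that moment, turning the shorter way round; what a row does not reach only later rows make up. The controller multiplies each number of a shift by 15 cm and each number of a turn by 360 degrees. A row lasts 1/12 s, in which the tool goes at most 41.7 mm and 7.16 degrees, less where a joint would pass 70% of its speed; a pose out of reach is approached as far as the arm can. A call with a number of a shift or a turn outside -1 to 1 is refused whole. A call with a gripper value outside its range is refused whole. The fingers move at their own pace and stop on an object; the grip force is fixed at half the most. Time passes only in rows, so rows that repeat a pose let the fingers close, or fill a call up. It gives the time, the measured TCP pose, the force, the opening and the grip force at its end, in the units of the state.
- telemetry.read_state(): the state, without advancing time (a new reading comes with each control period).
- capture(name): name is "scene" or "side" or "wrist"; returns the picture (400x640x3 uint8, red, green, blue); there is no depth.
- camera_info(name): a dict with "mtx" (3x3 intrinsics, pixels), "k1" (the pictures are not rectified: a ray, as slopes to the right and down, at radius r is drawn at 1 + k1 r^2 times it, then the intrinsics apply), "cam_to_world" (4x4, takes a point from camera to world coordinates); the wrist camera has in their place "T_tool_cam" (4x4, takes a point from camera to tool coordinates, whose origin is the TCP and whose axes are the flange's). Camera axes: x right, y down, z forward; pixel columns grow to the right and rows downward; lengths in m; the calibration is good to about 2 mm. A picture is of the moment at which its call begins: read the wrist's pose just before it. camera_info takes no time and is no camera call.
- job.hand_in(): hands the job in; it is judged then, once.
The state is a dict: "time_s": time; "joint_positions": joint angles; "qvel": joint speeds; "tau": joint torques, N m; "position": TCP position; "tcp_rot": TCP orientation; "force": force on the tool from outside, world axes, zero at the start; "moment": the same for the moment, N m; "opening": opening from 0.0 (shut) to 1.0 (fully open); "grasp_force": force on a finger pad.
Only numpy, scipy, OpenCV 4.12 (cv2) and the standard library are available. Lean on these libraries where they do the work, as an engineer would, in place of code of your own. Each camera call takes 0.05 s, during which the arm holds its last target. There are 200 camera calls.

## Working session

There is one attempt and no reset: what is moved stays moved. The work goes in short steps, Python scripts to look and compute and a tool call to move; the robot and the scene stay as the last step left them, time stands still between calls to the robot, and variables do not carry over. Pictures are saved under pics/ and viewed, at most 10 in all, crops included, and the job is handed in when it is done.

Besides the shell and the picture viewer there is one more tool, called after "Request:" as a command line: name --argument value ..., lists and objects as JSON in quotes. carry_out: Moves the arm, as the interface text tells. Its arguments: {"type":"object","properties":{"deltas":{"type":"array","items":{"type":"array","items":{"type":"array","items":{"type":"number"}}}}},"required":["deltas"]}

```bash
mkdir -p pics
python3 - <<'E'
from rig import telemetry, capture, camera_info, job, bot
import cv2, numpy as np
s=telemetry.read_state(); print(s['time_s'],s['position'],s['tcp_rot'],s['opening'])
for n in ['scene','side']:
    im=capture(n); cv2.imwrite(f'pics/{n}0.png',im[:,:,::-1]); 
    i=camera_info(n); print(n,i)
print(camera_info('wrist'))
E
```

```text
0.0 [6.24271472e-01 1.64663390e-04 2.21564739e-01] [[ 2.59041799e-05  9.99997735e-01 -2.12820550e-03]
 [ 9.99999930e-01 -2.51114573e-05  3.72509908e-04]
 [ 3.72455622e-04 -2.12821500e-03 -9.99997666e-01]] 0.9964520363423914
scene {'mtx': array([[362.51926833,   0.        , 317.0656812 ],
       [  0.        , 362.51926833, 201.42638583],
       [  0.        ,   0.        ,   1.        ]]), 'k1': 0.001515246911304695, 'cam_to_world': array([[-5.30179861e-01,  5.83661769e-01, -6.15018906e-01,
         1.19048567e+00],
       [ 8.47885061e-01,  3.64543899e-01, -3.84965802e-01,
         3.15302259e-01],
       [-4.88430884e-04, -7.25566458e-01, -6.88151928e-01,
         7.95963128e-01],
       [ 0.00000000e+00,  0.00000000e+00,  0.00000000e+00,
         1.00000000e+00]])}
side {'mtx': array([[512.40425581,   0.        , 318.0633133 ],
       [  0.        , 512.40425581, 193.53920634],
       [  0.        ,   0.        ,   1.        ]]), 'k1': -0.15279733791793432, 'cam_to_world': array([[ 0.83368349, -0.3039983 ,  0.4610389 , -0.01753764],
       [-0.5520362 , -0.4359341 ,  0.71078654, -1.03921349],
       [-0.01509532, -0.84708116, -0.53124913,  0.84666863],
       [ 0.        ,  0.        ,  0.        ,  1.        ]])}
{'mtx': array([[340.58716523,   0.        , 319.74967092],
       [  0.        , 340.58716523, 197.51173165],
       [  0.        ,   0.        ,   1.        ]]), 'k1': 0.011655282145973745, 'T_tool_cam': array([[-2.14054424e-04, -9.53423800e-01, -3.01633903e-01,
         8.24415258e-02],
       [ 9.99999681e-01, -4.36007699e-04,  6.68511598e-04,
         4.21706982e-05],
       [-7.68889573e-04, -3.01633663e-01,  9.53423590e-01,
        -1.62201537e-01],
       [ 0.00000000e+00,  0.00000000e+00,  0.00000000e+00,
         1.00000000e+00]])}
```

View pics/scene0.png

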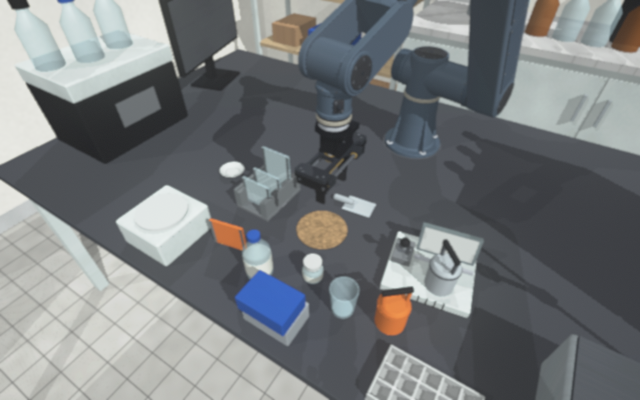

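View pics/side0.png

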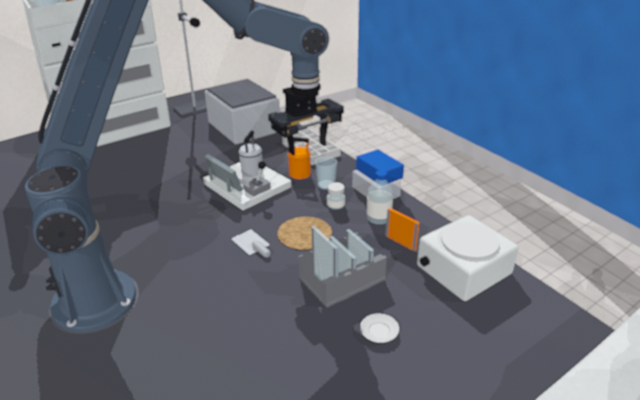

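The scene view shows the rack at about (268,190), tall plate top at (277,160), mat at (322,230), viewer at (435,275) with the canister handle at (450,257), and the switch at (405,248). The side view shows the same things: rack (340,270), mat (305,232), viewer (248,180).

```bash
cat > h.py <<'E'
import numpy as np, cv2
from rig import telemetry, capture, camera_info, job, bot
def cam(n):
    i=camera_info(n)
    if n=='wrist':
        s=telemetry.read_state(); T=np.eye(4); T[:3,:3]=s['tcp_rot']; T[:3,3]=s['position']
        return i, T@i['T_tool_cam']
    return i,i['cam_to_world']
def ray(n,px,c=None):
    i,T=c or cam(n)
    p=cv2.undistortPoints(np.array(px,float).reshape(-1,1,2),i['mtx'],np.array([i['k1'],0,0,0.])).reshape(-1,2)
    d=np.c_[p,np.ones(len(p))]@T[:3,:3].T
    return T[:3,3],d/np.linalg.norm(d,axis=1)[:,None]
def plane(n,px,z,c=None):
    o,d=ray(n,px,c); return o+d*((z-o[2])/d[:,2])[:,None]
def proj(n,P,c=None):
    i,T=c or cam(n); Ti=np.linalg.inv(T)
    return cv2.projectPoints(np.array(P,float).reshape(-1,1,3),cv2.Rodrigues(Ti[:3,:3])[0],Ti[:3,3],i['mtx'],np.array([i['k1'],0,0,0.]))[0].reshape(-1,2)
def tri(obs):
    A=np.zeros((3,3));b=np.zeros(3)
    for n,px,*c in obs:
        o,d=ray(n,px,*c);M=np.eye(3)-np.outer(d[0],d[0]);A+=M;b+=M@o
    return np.linalg.solve(A,b)
def crop(im,x0,y0,x1,y1,k,f):
    cv2.imwrite(f,cv2.resize(im[y0:y1,x0:x1,::-1],None,fx=k,fy=k,interpolation=cv2.INTER_CUBIC))
E
python3 - <<'E'
from h import *
a=cv2.imread('pics/scene0.png')[:,:,::-1]; b=cv2.imread('pics/side0.png')[:,:,::-1]
top=np.hstack([cv2.resize(a[140:240,220:310],None,fx=3.5,fy=3.5,interpolation=2),cv2.resize(a[215:315,375:487],None,fx=3.5,fy=3.5,interpolation=2)])
bot_=np.hstack([cv2.resize(b[215:300,295:390],None,fx=2.8,fy=2.8,interpolation=2),cv2.resize(b[125:210,198:300],None,fx=2.8,fy=2.8,interpolation=2)])
W=max(top.shape[1],bot_.shape[1]); 
o=np.zeros((top.shape[0]+bot_.shape[0],W,3),np.uint8);o[:top.shape[0],:top.shape[1]]=top;o[top.shape[0]:,:bot_.shape[1]]=bot_
print(o.shape);cv2.imwrite('pics/comp.png',o[:,:,::-1])
# mat
for n,im in(('scene',a),('side',b)):
    h=cv2.cvtColor(np.ascontiguousarray(im),cv2.COLOR_RGB2HSV); m=cv2.inRange(h,(8,70,90),(22,190,255)); 
    k,l,st,ce=cv2.connectedComponentsWithStats(m)
    for j in range(1,k):
        if st[j,4]>150: print(n,st[j],ce[j])
    for j in range(1,k):
        if st[j,4]>800 and (abs(ce[j]-[312,231])<20).all():
            ys,xs=np.where(l==j); P=plane(n,np.c_[xs,ys],0.004); r=cv2.minEnclosingCircle(P[:,:2].astype(np.float32)); print('mat',n,r,P.mean(0))
for n,px in(('scene',(268,190)),('side',(340,275)),('scene',(433,285)),('side',(245,185))): print(n,px,plane(n,px,0.03))
E
```

```text
(588, 707, 3)
scene [526   0  33  36 794] [542.04785894  17.04030227]
scene [612  12  28  40 447] [631.13422819  38.27964206]
scene [ 262   14   53   38 1125] [289.576       32.07733333]
scene [ 297  211   50   38 1516] [321.47757256 229.46240106]
scene [209 218  37  33 729] [228.29903978 233.75857339]
scene [ 374  293   38   43 1289] [392.4352211  312.91776571]
mat scene ((0.5737587809562683, -0.055476196110248566), 0.075203076004982) [ 0.57640804 -0.05386962  0.004     ]
side [386 208  34  43 197] [405.10659898 230.69035533]
side [ 277  217   55   33 1154] [300.96187175 231.78682842]
mat side ((0.5705373287200928, -0.05687921121716499), 0.07711996138095856) [ 0.56532786 -0.05029812  0.004     ]
scene (268, 190) [[ 0.54376411 -0.27333025  0.03      ]]
side (340, 275) [[ 0.53130873 -0.28334877  0.03      ]]
scene (433, 285) [[0.60853303 0.2885741  0.03      ]]
side (245, 185) [[0.53259126 0.22487849 0.03      ]]
```

View pics/comp.png

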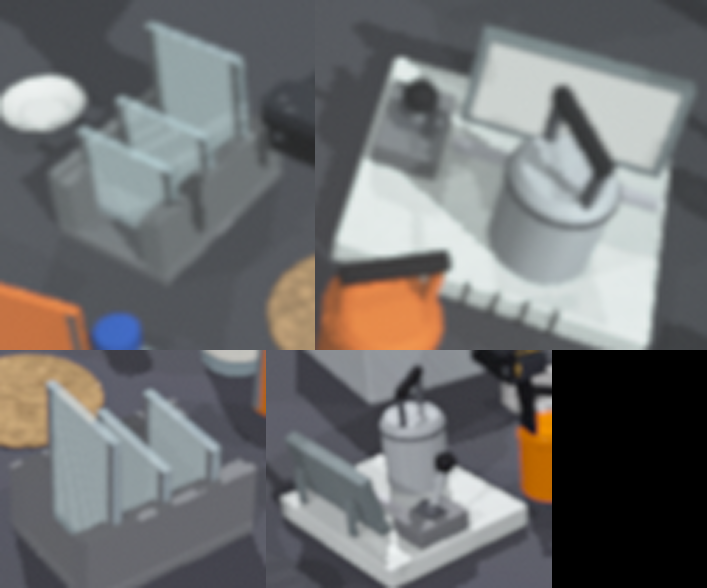

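The composite shows the tall plate in the rack's robot-side slot (top edge scene ≈ (263,147)–(289,157), side ≈ (313,227)–(336,247)). The viewer's slab corners and panel top are visible, and the lever leans away from the panel.

Run:
```python
from h import *
def C(x,y): return (375+(x-315)/3.5,215+y/3.5)
def R(x,y): return (220+x/3.5,140+y/3.5)
def V(x,y): return (198+(x-266)/2.8,125+(y-350)/2.8)
def S(x,y): return (295+x/2.8,215+(y-350)/2.8)
np.set_printoptions(precision=4,suppress=True)
print('slab',plane('scene',[C(400,57),C(648,348),C(333,247)],0.025))
print('paneltop scene',plane('scene',[C(483,25),C(695,85)],0.102))
print('paneltop side',plane('side',[V(290,435)],0.102))
print('slab side left/right/bottom',plane('side',[V(283,497),V(527,512),V(390,572)],0.025))
print('plate scene',plane('scene',[R(148,23),R(245,60)],0.152))
print('plate side',plane('side',[S(50,383),S(115,440)],0.152))
print('short a scene',plane('scene',[R(118,98),R(212,136)],0.102),'b',plane('scene',[R(80,131),R(170,173)],0.102))
print('handle scene',plane('scene',[C(560,90),C(605,165)],0.158), 'side',plane('side',[V(405,395),V(418,372)],0.158))
print('ball',tri([('scene',C(420,97)),('side',V(446,462))]))
```

```text
slab [[0.4822 0.1477 0.025 ]
 [0.6366 0.3882 0.025 ]
 [0.6759 0.1777 0.025 ]]
paneltop scene [[0.49   0.2046 0.102 ]
 [0.4662 0.3538 0.102 ]]
paneltop side [[0.4652 0.3476 0.102 ]]
slab side left/right/bottom [[0.4476 0.3517 0.025 ]
 [0.6613 0.1607 0.025 ]
 [0.4797 0.1381 0.025 ]]
plate scene [[ 0.4965 -0.3175  0.152 ]
 [ 0.4958 -0.2141  0.152 ]]
plate side [[ 0.4955 -0.2236  0.152 ]
 [ 0.4958 -0.3164  0.152 ]]
short a scene [[ 0.5468 -0.3179  0.102 ]
 [ 0.545  -0.2168  0.102 ]] b [[ 0.5994 -0.3164  0.102 ]
 [ 0.6017 -0.2181  0.102 ]]
handle scene [[0.5759 0.2768 0.158 ]
 [0.6208 0.3195 0.158 ]] side [[0.5701 0.2568 0.158 ]
 [0.6087 0.3009 0.158 ]]
ball [0.5806 0.1909 0.1011]
```

Request:
carry_out --deltas '[[[0.2, -0.02, -0.05, 0, 0, 0, -1], [0.4, -0.04, -0.1, 0, 0, 0, -1], [0.6, -0.06, -0.15, 0, 0, 0, -1], [0.8, -0.08, -0.2, 0, 0, 0, -1], [1, -0.1, -0.2, 0, 0, 0, -1], [1, -0.1, -0.2, 0, 0, 0, -1], [1, -0.1, -0.2, 0, 0, 0, -1], [1, -0.1, -0.2, 0, 0, 0, -1], [1, -0.1, -0.2, 0, 0, 0, -1], [1, -0.1, -0.2, 0, 0, 0, -1]]]'

```text
time_s: 0.93
position: [0.6101, 0.1487, 0.2522]
tcp_rot: [[0.002, 1.0, -0.001], [1.0, -0.002, -0.0], [-0.0, -0.001, -1.0]]
force: [0.3, 0.5, -0.4]
opening: 1.001
grasp_force: 0.0
```

Request:
carry_out --deltas '[[[0.2, -0.02, 0, 0, 0, 0.02, -1], [0.4, -0.04, 0, 0, 0, 0.04, -1], [0.6, -0.06, 0, 0, 0, 0.06, -1], [0.8, -0.08, 0, 0, 0, 0.08, -1], [0.8, -0.1, 0, 0, 0, 0.1, -1], [0.8, -0.1, 0, 0, 0, 0.12, -1], [0.8, -0.1, 0, 0, 0, 0.125, -1], [0.8, -0.1, 0, 0, 0, 0.125, -1], [0.8, -0.1, 0, 0, 0, 0.125, -1], [0.8, -0.1, 0, 0, 0, 0.125, -1]]]'

```text
time_s: 1.77
position: [0.5953, 0.2692, 0.2524]
tcp_rot: [[0.707, 0.707, -0.0], [0.707, -0.707, -0.0], [-0.0, -0.0, -1.0]]
force: [-0.9, -0.0, -0.2]
opening: 0.999
grasp_force: 0.0
```

Run:
```python
from h import *
s=telemetry.read_state(); print(s['time_s'],s['position'],s['tcp_rot'])
i,T=cam('wrist'); im=capture('wrist'); np.savez('pics/w1.npz',im=im,T=T); cv2.imwrite('pics/w1.png',im[:,:,::-1])
```

```text
1.7667 [0.59526681 0.26922756 0.25244104] [[ 7.07295654e-01  7.06917825e-01 -2.17842597e-04]
 [ 7.06917826e-01 -7.07295681e-01 -8.42596109e-05]
 [-2.13643749e-04 -9.44003583e-05 -9.99999973e-01]]
```

View pics/w1.png

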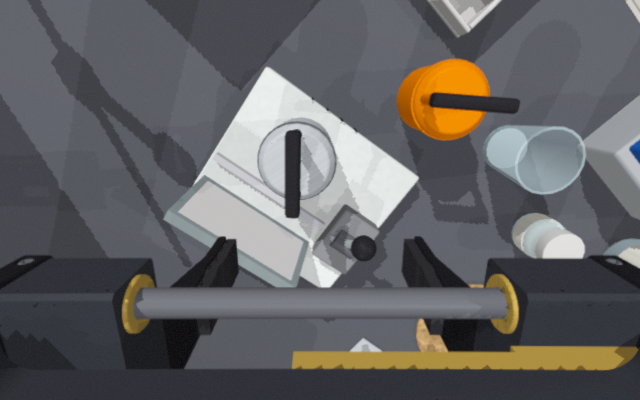

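The wrist view shows the handle bar at about (293,173), slab corners at (266,67), (418,178) and (330,287), the panel's top edge from (165,215) to (297,285), and the switch ball at (363,248).

Run:
```python
from h import *
np.set_printoptions(precision=4,suppress=True)
d=np.load('pics/w1.npz'); im=d['im']; c=(camera_info('wrist'),d['T'])
g=cv2.cvtColor(im,cv2.COLOR_RGB2GRAY)
m=np.zeros_like(g); m[115:230,275:315]=(g[115:230,275:315]<45)*255
P=cv2.findContours(m,0,1)[0]; b=max(P,key=cv2.contourArea); r=cv2.minAreaRect(b); bx=cv2.boxPoints(r); print(r)
W=plane('wrist',bx,0.158,c); print('bar',W,W.mean(0))
print('bar cent', plane('wrist',[r[0]],0.155,c))
# slab mask
w=((im.min(2)>185)&(np.ptp(im,axis=2)<25)).astype(np.uint8)
reg=np.zeros_like(w); cv2.fillPoly(reg,[np.array([[262,55],[430,178],[335,300],[150,215],[200,150]])],1); w*=reg
def edge(p,q,k=12):
    # subpixel edge along line p-q : max gradient across
    p=np.array(p,float);q=np.array(q,float);t=(q-p)/np.linalg.norm(q-p);n=np.array([-t[1],t[0]]);out=[]
    for u in np.linspace(.12,.88,40):
        s=np.arange(-8,8.01,.25);x=p+u*(q-p)+s[:,None]*n
        v=cv2.remap(g.astype(np.float32),x[:,:1].astype(np.float32),x[:,1:].astype(np.float32),1).ravel()
        gr=abs(np.gradient(cv2.GaussianBlur(v[:,None],(1,5),0).ravel())); out.append(x[gr.argmax()])
    return np.array(out)
def fit(pts): 
    l=cv2.fitLine(pts[:,:2].astype(np.float32),cv2.DIST_HUBER,0,.01,.01).ravel(); return l
c1,c2,c3,c4=(266,67),(418,178),(330,287),(200,172)
e1=plane('wrist',edge(c1,c2),.025,c); e2=plane('wrist',edge(c2,c3),.025,c); 
L1,L2=fit(e1),fit(e2); print('front edge dir',L1,'y135 edge',L2)
A=np.array([[L1[0],-L2[0]],[L1[1],-L2[1]]]);t=np.linalg.solve(A,L2[2:]-L1[2:]);corner=L1[2:]+t[0]*L1[:2];print('corner(-110,135)',corner)
print('corners raw',plane('wrist',[c1,c2,c3],.025,c))
print('panel top',plane('wrist',[(205,177),(309,238)],.102,c),plane('wrist',[(165,215),(297,285)],.1,c))
print('panel foot?',plane('wrist',[(216,154)],.035,c))
m=np.zeros_like(g);m[232:265,348:380]=(g[232:265,348:380]<40)*255
b=max(cv2.findContours(m,0,1)[0],key=cv2.contourArea);cc,rr=cv2.minEnclosingCircle(b);print('ball',cc,rr,plane('wrist',[cc],.0997,c))
yv=-L2[:2] if 0 else L1[:2]*np.sign(-L1[1]); xv=np.array([-yv[1],yv[0]])*-1; xv=np.array([yv[1],-yv[0]])
print('xv,yv',xv,yv,'origin',corner+.110*xv-.135*yv)
```

```text
((293.0, 173.5), (85.0, 14.0), 90.0)
bar [[0.616  0.3243 0.158 ]
 [0.6233 0.3169 0.158 ]
 [0.5748 0.2701 0.158 ]
 [0.5668 0.2781 0.158 ]] [0.5952 0.2973 0.158 ]
bar cent [[0.5955 0.2979 0.155 ]]
front edge dir [ 0.1685 -0.9857  0.6493  0.284 ] y135 edge [0.9824 0.1868 0.5783 0.1586]
corner(-110,135) [0.6678 0.1756]
corners raw [[0.6302 0.384  0.025 ]
 [0.6662 0.1753 0.025 ]
 [0.4901 0.1439 0.025 ]]
panel top [[0.5224 0.3482 0.102 ]
 [0.5469 0.2349 0.102 ]] [[0.464  0.3517 0.1   ]
 [0.4988 0.2055 0.1   ]]
panel foot? [[0.5236 0.3609 0.035 ]]
ball (363.1392517089844, 248.20252990722656) 12.285601615905762 [[0.5769 0.1874 0.0997]]
xv,yv [-0.9857 -0.1685] [ 0.1685 -0.9857] origin [0.5366 0.2902]
```

Request:
carry_out --deltas '[[[0.13, -0.13, 0.1, 0, 0, 0.005, -1], [0.13, -0.13, 0.2, 0, 0, 0.005, -1], [0.13, -0.13, 0.35, 0, 0, 0.005, -1], [0.13, -0.13, 0.5, 0, 0, 0.005, -1], [0.13, -0.13, 0.65, 0, 0, 0.005, -1], [0.13, -0.13, 0.75, 0, 0, 0.005, -1], [0.13, -0.13, 0.81, 0, 0, 0.005, -1], [0.13, -0.13, 0.81, 0, 0, 0.005, -1], [0.13, -0.13, 0.81, 0, 0, 0.005, -0.5], [0.13, -0.13, 0.81, 0, 0, 0.005, 0]]]'

```text
time_s: 2.65
position: [0.5961, 0.2978, 0.1324]
tcp_rot: [[0.729, 0.685, 0.003], [0.685, -0.729, 0.001], [0.002, 0.001, -1.0]]
force: [0.0, 0.2, -0.8]
opening: 0.922
grasp_force: 0.0
```

Request:
carry_out --deltas '[[[0, 0, 0, 0, 0, 0, 0.3], [0, 0, 0, 0, 0, 0, 0.5], [0, 0, 0, 0, 0, 0, 0.7], [0, 0, 0, 0, 0, 0, 0.9], [0, 0, 0, 0, 0, 0, 1], [0, 0, 0, 0, 0, 0, 1], [0, 0, 0, 0, 0, 0, 1], [0, 0, 0, 0, 0, 0, 1], [0, 0, -0.02, 0, 0, 0, 1], [0, 0, -0.05, 0, 0, 0, 1]]]'

```text
time_s: 3.48
position: [0.5946, 0.2975, 0.1382]
tcp_rot: [[0.729, 0.685, -0.001], [0.685, -0.729, -0.0], [-0.001, -0.001, -1.0]]
force: [-1.0, 0.5, -0.0]
opening: 0.174
grasp_force: 0.0
```

Request:
carry_out --deltas '[[[0, 0, 0.04, 0, 0, 0, 1], [0, 0, 0.04, 0, 0, 0, 1], [0, 0, 0.04, 0, 0, 0, 1], [0, 0, 0.04, 0, 0, 0, 1], [0, 0, 0.04, 0, 0, 0, 1], [0, 0, 0.04, 0, 0, 0, 1], [0, 0, 0.04, 0, 0, 0, 1], [0, 0, 0.04, 0, 0, 0, 1], [0, 0, 0.04, 0, 0, 0, 1], [0, 0, 0.04, 0, 0, 0, 1]]]'

```text
time_s: 4.32
position: [0.596, 0.2991, 0.1372]
tcp_rot: [[0.729, 0.685, 0.004], [0.685, -0.729, 0.003], [0.005, 0.001, -1.0]]
force: [-4.8, 0.9, 15.8]
opening: 0.136
grasp_force: 30.0
```

Request:
carry_out --deltas '[[[0, 0, -0.04, 0, 0, 0, 1], [0, 0, -0.1, 0, 0, 0, 1], [0, 0, -0.2, 0, 0, 0, 1], [0, 0, -0.3, 0, 0, 0, 1], [0, 0, -0.4, 0, 0, 0, 1], [0, 0, -0.55, 0, 0, 0, 1], [0, 0, -0.7, 0, 0, 0, 1], [0, 0, -0.8, 0, 0, 0, 1], [0, 0, -0.85, 0, 0, 0, 1], [0, 0, -0.85, 0, 0, 0, 1]]]'

```text
time_s: 5.15
position: [0.5959, 0.2978, 0.2617]
tcp_rot: [[0.729, 0.684, 0.003], [0.684, -0.729, 0.001], [0.003, 0.002, -1.0]]
force: [0.4, 0.3, -2.1]
opening: 0.138
grasp_force: 30.0
```

Request:
carry_out --deltas '[[[-0.05, 0.05, 0, 0, 0, 0, 1], [-0.14, 0.13, 0, 0, 0, 0, 1], [-0.26, 0.24, 0, 0, 0, 0, 1], [-0.4, 0.37, 0, 0, 0, 0, 1], [-0.54, 0.5, 0, 0, 0, 0, 1], [-0.67, 0.62, 0, 0, 0, 0, 1], [-0.77, 0.72, 0, 0, 0, 0, 1], [-0.84, 0.78, 0, 0, 0, 0, 1], [-0.87, 0.81, 0, 0, 0, 0, 1], [-0.87, 0.81, 0, 0, 0, 0, 1]]]'

```text
time_s: 5.98
position: [0.5824, 0.1182, 0.259]
tcp_rot: [[0.73, 0.683, -0.002], [0.683, -0.73, -0.0], [-0.002, -0.001, -1.0]]
force: [0.9, 1.5, -2.2]
opening: 0.137
grasp_force: 30.0
```

Request:
carry_out --deltas '[[[-0.05, 0.05, 0, 0, 0, 0, 1], [-0.14, 0.13, 0, 0, 0, 0, 1], [-0.26, 0.24, 0, 0, 0, 0, 1], [-0.4, 0.37, 0, 0, 0, 0, 1], [-0.54, 0.5, 0, 0, 0, 0, 1], [-0.67, 0.62, 0, 0, 0, 0, 1], [-0.77, 0.72, 0, 0, 0, 0, 1], [-0.82, 0.78, 0, 0, 0, 0, 1], [-0.845, 0.8, 0, 0, 0, 0, 1], [-0.845, 0.8, 0, 0, 0, 0, 1]]]'

```text
time_s: 6.82
position: [0.5729, -0.0547, 0.2599]
tcp_rot: [[0.729, 0.684, -0.0], [0.684, -0.729, 0.0], [0.0, -0.0, -1.0]]
force: [-0.5, 0.7, -4.0]
opening: 0.139
grasp_force: 30.0
```

Request:
carry_out --deltas '[[[0, 0, 0.05, 0, 0, 0, 1], [0, 0, 0.15, 0, 0, 0, 1], [0, 0, 0.3, 0, 0, 0, 1], [0, 0, 0.45, 0, 0, 0, 1], [0, 0, 0.6, 0, 0, 0, 1], [0, 0, 0.73, 0, 0, 0, 1], [0, 0, 0.83, 0, 0, 0, 1], [0, 0, 0.89, 0, 0, 0, 1], [0, 0, 0.92, 0, 0, 0, 1], [0, 0, 0.92, 0, 0, 0, 1]]]'

```text
time_s: 7.65
position: [0.5723, -0.0534, 0.1211]
tcp_rot: [[0.728, 0.685, -0.002], [0.685, -0.728, 0.001], [-0.001, -0.002, -1.0]]
force: [0.3, -0.6, -3.2]
opening: 0.137
grasp_force: 30.0
```

Run:
```python
from h import *
s=telemetry.read_state(); print(s['time_s'],s['position'])
a=capture('scene'); b=capture('side'); np.savez('pics/s2.npz',a=a,b=b)
o=np.vstack([np.hstack([cv2.resize(a[150:270,270:395],None,fx=3,fy=3,interpolation=2),cv2.resize(a[210:330,370:495],None,fx=3,fy=3,interpolation=2)]),np.hstack([cv2.resize(b[150:225,245:370],None,fx=3,fy=3,interpolation=2),cv2.resize(b[135:210,190:315],None,fx=3,fy=3,interpolation=2)])])
cv2.imwrite('pics/s2.png',o[:,:,::-1]);print(o.shape)
```

```text
7.65 [ 0.57233351 -0.05342648  0.12105407]
(585, 750, 3)
```

View pics/s2.png

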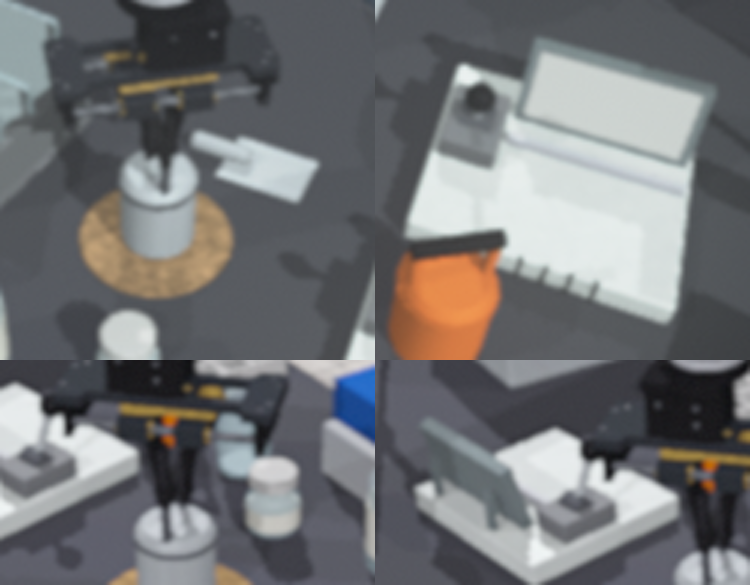

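The canister hangs upright just over the mat's centre (scene mat ≈ (322,230)), and the viewer is now clear. I'll lower it and release.

Request:
carry_out --deltas '[[[0, 0, 0.01, 0, 0, 0, 1], [0, 0, 0.02, 0, 0, 0, 1], [0, 0, 0.03, 0, 0, 0, 1], [0, 0, 0.035, 0, 0, 0, 1], [0, 0, 0.035, 0, 0, 0, 1], [0, 0, 0.035, 0, 0, 0, 1], [0, 0, 0.035, 0, 0, 0, 1], [0, 0, 0.035, 0, 0, 0, 1], [0, 0, 0.035, 0, 0, 0, 1], [0, 0, 0.035, 0, 0, 0, 1]]]'

```text
time_s: 8.58
position: [0.5728, -0.0545, 0.1168]
tcp_rot: [[0.729, 0.685, 0.0], [0.685, -0.729, -0.0], [0.0, 0.0, -1.0]]
force: [0.4, 0.4, -3.5]
opening: 0.136
grasp_force: 30.0
```

Request:
carry_out --deltas '[[[0, 0, 0.005, 0, 0, 0, 1], [0, 0, 0.01, 0, 0, 0, 1], [0, 0, 0.015, 0, 0, 0, 1], [0, 0, 0.02, 0, 0, 0, 1], [0, 0, 0.02, 0, 0, 0, 1], [0, 0, 0.02, 0, 0, 0, 1], [0, 0, 0.02, 0, 0, 0, 1], [0, 0, 0.02, 0, 0, 0, 1], [0, 0, 0.02, 0, 0, 0, 1], [0, 0, 0.02, 0, 0, 0, 1]]]'

```text
time_s: 9.42
position: [0.5732, -0.0549, 0.1163]
tcp_rot: [[0.729, 0.685, 0.002], [0.685, -0.729, -0.001], [0.0, 0.002, -1.0]]
force: [-4.6, 0.1, 11.0]
opening: 0.136
grasp_force: 30.0
```

Contact made. Next I release, rise and head to the rack for a wrist look.

Request:
carry_out --deltas '[[[0, 0, 0, 0, 0, 0, 0.4], [0, 0, 0, 0, 0, 0, 0], [0, 0, 0, 0, 0, 0, -0.5], [0, 0, 0, 0, 0, 0, -1], [0, 0, 0, 0, 0, 0, -1], [0, 0, 0, 0, 0, 0, -1], [0, 0, 0, 0, 0, 0, -1], [0, 0, 0, 0, 0, 0, -1], [0, 0, -0.1, 0, 0, 0, -1], [0, 0, -0.2, 0, 0, 0, -1]]]'

```text
time_s: 10.25
position: [0.5718, -0.0543, 0.1431]
tcp_rot: [[0.729, 0.684, -0.003], [0.685, -0.729, 0.001], [-0.002, -0.003, -1.0]]
force: [-0.7, -0.8, 0.5]
opening: 0.811
grasp_force: 0.0
```

Request:
carry_out --deltas '[[[0, 0, -0.2, 0, 0, 0, -1], [0, 0, -0.4, 0, 0, 0, -1], [0, 0, -0.6, 0, 0, 0, -1], [0, 0, -0.8, 0, 0, 0, -1], [0, 0, -1, 0, 0, 0, -1], [0, 0, -1, 0, 0, 0, -1], [0, 0, -1, 0, 0, 0, -1], [0, 0, -1, 0, 0, 0, -1], [0, 0, -1, 0, 0, 0, -1], [0, 0, -1, 0, 0, 0, -1]]]'

```text
time_s: 11.08
position: [0.5718, -0.0543, 0.292]
tcp_rot: [[0.729, 0.684, -0.004], [0.684, -0.729, 0.001], [-0.002, -0.003, -1.0]]
force: [0.1, -0.5, -0.5]
opening: 0.998
grasp_force: 0.0
```

Request:
carry_out --deltas '[[[-0.16, 0.08, 0, 0, 0, 0, -1], [-0.32, 0.16, 0, 0, 0, 0, -1], [-0.48, 0.24, 0, 0, 0, 0, -1], [-0.63, 0.33, 0, 0, 0, 0, -1], [-0.63, 0.33, 0, 0, 0, 0, -1], [-0.63, 0.33, 0, 0, 0, 0, -1], [-0.63, 0.33, 0, 0, 0, 0, -1], [-0.63, 0.33, 0, 0, 0, 0, -1], [-0.63, 0.33, 0, 0, 0, 0, -1], [-0.63, 0.33, 0, 0, 0, 0, -1]]]'

```text
time_s: 11.92
position: [0.538, -0.1543, 0.2937]
tcp_rot: [[0.728, 0.686, -0.0], [0.686, -0.728, 0.0], [0.0, -0.0, -1.0]]
force: [-0.1, -0.6, -0.0]
opening: 1.002
grasp_force: 0.0
```

Request:
carry_out --deltas '[[[-0.16, 0.08, 0, 0, 0, -0.02, -1], [-0.32, 0.16, 0, 0, 0, -0.04, -1], [-0.48, 0.24, 0, 0, 0, -0.06, -1], [-0.63, 0.33, 0, 0, 0, -0.08, -1], [-0.63, 0.33, 0, 0, 0, -0.1, -1], [-0.63, 0.33, 0, 0, 0, -0.12, -1], [-0.63, 0.33, 0, 0, 0, -0.13, -1], [-0.63, 0.33, 0, 0, 0, -0.13, -1], [-0.63, 0.33, 0, 0, 0, -0.13, -1], [-0.63, 0.33, 0, 0, 0, -0.13, -1]]]'

```text
time_s: 12.75
position: [0.5029, -0.2557, 0.2938]
tcp_rot: [[0.001, 1.0, 0.0], [1.0, -0.001, -0.0], [-0.0, 0.0, -1.0]]
force: [0.1, 0.7, 0.2]
opening: 1.005
grasp_force: 0.0
```

Run:
```python
from h import *
s=telemetry.read_state(); print(s['time_s'],s['position'],s['tcp_rot'])
i,T=cam('wrist'); im=capture('wrist'); np.savez('pics/w2.npz',im=im,T=T); cv2.imwrite('pics/w2.png',im[:,:,::-1])
```

```text
12.75 [ 0.50294864 -0.25565429  0.29382547] [[ 7.97198443e-04  9.99999682e-01  1.99943704e-05]
 [ 9.99999682e-01 -7.97198432e-04 -5.54682250e-07]
 [-5.38742592e-07  1.99948062e-05 -1.00000000e+00]]
```

View pics/w2.png

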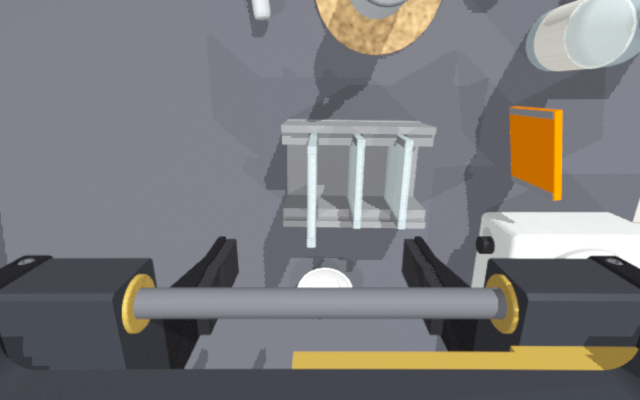

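The tall plate's top edge runs from about (312,135) to (311,246), with the short plates to its right at x≈358 and 404.

Run:
```python
from h import *
np.set_printoptions(precision=4,suppress=True)
d=np.load('pics/w2.npz'); im=d['im'].astype(int); c=(camera_info('wrist'),d['T'])
m=((im[:,:,1]-im[:,:,0]>6)&(im[:,:,1]>150)).astype(np.uint8)*255
m[:, :290]=0;m[:,430:]=0;m[:120]=0;m[255:]=0
for b in cv2.findContours(m,0,1)[0]:
    if cv2.contourArea(b)>80: print(cv2.boundingRect(b),[tuple(np.round(q,1)) for q in cv2.boxPoints(cv2.minAreaRect(b))])
for y in (150,180,210,235):
    xs=np.where(m[y,295:330])[0]+295; print(y,xs.min(),xs.max(),plane('wrist',[(xs.min(),y),(xs.max()+1,y)],.152,c)[:,:2])
ys=np.where(m[:,311])[0]; print(ys.min(),ys.max(),plane('wrist',[(311,ys.min()),(311,ys.max()+1)],.152,c))
```

```text
(385, 134, 29, 96) [(np.float32(380.4), np.float32(227.3)), (np.float32(389.3), np.float32(132.8)), (np.float32(414.0), np.float32(135.1)), (np.float32(405.2), np.float32(229.6))]
(348, 133, 18, 96) [(np.float32(345.1), np.float32(227.6)), (np.float32(350.2), np.float32(132.8)), (np.float32(365.7), np.float32(133.6)), (np.float32(360.6), np.float32(228.4))]
(307, 133, 11, 115) [(np.float32(307.0), np.float32(133.0)), (np.float32(317.0), np.float32(133.0)), (np.float32(317.0), np.float32(247.0)), (np.float32(307.0), np.float32(247.0))]
150 307 316 [[ 0.4918 -0.2247]
 [ 0.5008 -0.2247]]
180 307 316 [[ 0.4915 -0.2525]
 [ 0.5007 -0.2525]]
210 307 316 [[ 0.4911 -0.2818]
 [ 0.5006 -0.2818]]
235 307 315 [[ 0.4908 -0.3075]
 [ 0.4995 -0.3075]]
133 247 [[ 0.4955 -0.2096  0.152 ]
 [ 0.4946 -0.3214  0.152 ]]
```

Request:
carry_out --deltas '[[[-0.05, -0.03, 0, 0, 0, 0, 0.1], [-0.09, -0.05, 0, 0, 0, 0, 0.1], [-0.09, -0.05, 0.1, 0, 0, 0, 0.1], [-0.09, -0.05, 0.25, 0, 0, 0, 0.1], [-0.09, -0.05, 0.4, 0, 0, 0, 0.1], [-0.09, -0.05, 0.5, 0, 0, 0, 0.1], [-0.09, -0.05, 0.6, 0, 0, 0, 0.1], [-0.09, -0.05, 0.7, 0, 0, 0, 0.1], [-0.09, -0.05, 0.8, 0, 0, 0, 0.1], [-0.09, -0.05, 0.8, 0, 0, 0, 0.1]]]'

```text
time_s: 13.63
position: [0.4933, -0.2691, 0.171]
tcp_rot: [[0.001, 1.0, -0.005], [1.0, -0.001, 0.004], [0.004, -0.005, -1.0]]
force: [-0.7, 0.3, -0.0]
opening: 0.46
grasp_force: 0.0
```

Request:
carry_out --deltas '[[[0, 0, 0.06, 0, 0, 0, 0.1], [0, 0, 0.12, 0, 0, 0, 0.1], [0, 0, 0.18, 0, 0, 0, 0.1], [0, 0, 0.24, 0, 0, 0, 0.1], [0, 0, 0.3, 0, 0, 0, 0.1], [0, 0, 0.35, 0, 0, 0, 0.1], [0, 0, 0.36, 0, 0, 0, 0.1], [0, 0, 0.36, 0, 0, 0, 0.1], [0, 0, 0.36, 0, 0, 0, 0.1], [0, 0, 0.36, 0, 0, 0, 0.1]]]'

```text
time_s: 14.47
position: [0.4956, -0.2698, 0.1202]
tcp_rot: [[-0.0, 1.0, 0.001], [1.0, 0.0, -0.001], [-0.001, 0.001, -1.0]]
force: [0.6, -0.4, -0.3]
opening: 0.449
grasp_force: 0.0
```

Request:
carry_out --deltas '[[[0, 0, 0, 0, 0, 0, 0.3], [0, 0, 0, 0, 0, 0, 0.5], [0, 0, 0, 0, 0, 0, 0.7], [0, 0, 0, 0, 0, 0, 1], [0, 0, 0, 0, 0, 0, 1], [0, 0, 0, 0, 0, 0, 1], [0, 0, 0, 0, 0, 0, 1], [0, 0, 0, 0, 0, 0, 1], [0, 0, 0, 0, 0, 0, 1], [0, 0, 0, 0, 0, 0, 1]]]'

```text
time_s: 15.3
position: [0.4953, -0.2696, 0.1199]
tcp_rot: [[-0.0, 1.0, 0.0], [1.0, 0.0, -0.0], [-0.0, 0.0, -1.0]]
force: [-0.1, -0.4, 2.0]
opening: 0.094
grasp_force: 30.0
```

Request:
carry_out --deltas '[[[0, 0, -0.03, 0, 0, 0, 1], [0, 0, -0.08, 0, 0, 0, 1], [0, 0, -0.15, 0, 0, 0, 1], [0, 0, -0.23, 0, 0, 0, 1], [0, 0, -0.31, 0, 0, 0, 1], [0, 0, -0.39, 0, 0, 0, 1], [0, 0, -0.45, 0, 0, 0, 1], [0, 0, -0.5, 0, 0, 0, 1], [0, 0, -0.5, 0, 0, 0, 1], [0, 0, -0.5, 0, 0, 0, 1]]]'

```text
time_s: 16.13
position: [0.4954, -0.2697, 0.1953]
tcp_rot: [[-0.0, 1.0, 0.001], [1.0, 0.0, -0.001], [-0.001, 0.001, -1.0]]
force: [-0.5, -0.1, -1.4]
opening: 0.088
grasp_force: 30.0
```

Request:
carry_out --deltas '[[[0, 0, -0.08, 0, 0, 0, 1], [0, 0, -0.2, 0, 0, 0, 1], [0, 0, -0.35, 0, 0, 0, 1], [0, 0, -0.5, 0, 0, 0, 1], [0, 0, -0.65, 0, 0, 0, 1], [0, 0, -0.78, 0, 0, 0, 1], [0, 0, -0.86, 0, 0, 0, 1], [0, 0, -0.9, 0, 0, 0, 1], [0, 0, -0.9, 0, 0, 0, 1], [0, 0, -0.9, 0, 0, 0, 1]]]'

```text
time_s: 16.97
position: [0.4948, -0.2692, 0.3288]
tcp_rot: [[0.0, 1.0, -0.001], [1.0, -0.0, 0.001], [0.001, -0.001, -1.0]]
force: [-0.2, -0.1, -2.4]
opening: 0.091
grasp_force: 30.0
```

Run:
```python
from h import *
s=telemetry.read_state(); print(s['time_s'],s['position'],s['joint_positions'])
a=capture('scene'); b=capture('side'); w=capture('wrist'); np.savez('pics/s3.npz',a=a,b=b,w=w)
o=np.zeros((600,800,3),np.uint8)
o[:300,:400]=cv2.resize(a[70:220,210:410],None,fx=2,fy=2,interpolation=2); o[:300,400:]=cv2.resize(b[120:320,220:487],(400,300),interpolation=2)
o[300:,:400]=cv2.resize(a[200:350,330:530],None,fx=2,fy=2,interpolation=2); o[300:,400:]=cv2.resize(w,(400,300))
cv2.imwrite('pics/s3.png',o[:,:,::-1])
```

```text
16.9667 [ 0.49479677 -0.26920126  0.32875695] [-3.99139597e+01  1.93079569e+01  8.29895938e+01 -1.31931139e-05
  7.78125517e+01 -3.99129817e+01]
```

View pics/s3.png

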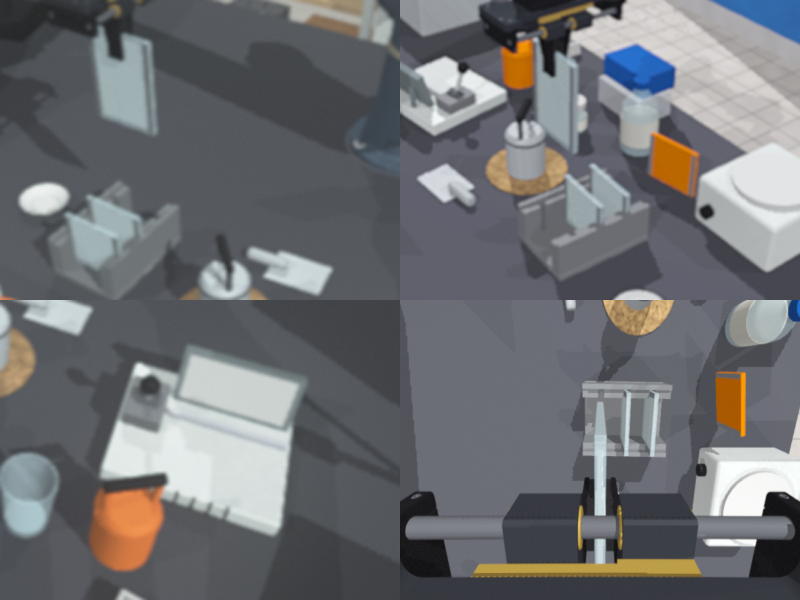

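The plate hangs upright and clear of the rack; the canister stands upright on the mat, and both short plates are still in place. The fingers seem a bit off the plate's middle, so I'll measure that and move on to a look at the viewer.

Request:
carry_out --deltas '[[[0.04, 0, 0, 0, 0, 0, 1], [0.12, 0, 0, 0, 0, 0, 1], [0.24, 0, 0, 0, 0, 0, 1], [0.38, 0, 0, 0, 0, 0, 1], [0.52, 0, 0, 0, 0, 0, 1], [0.66, 0, 0, 0, 0, 0, 1], [0.78, 0, 0, 0, 0, 0, 1], [0.88, 0, 0, 0, 0, 0, 1], [0.96, 0, 0, 0, 0, 0, 1], [1, 0, 0, 0, 0, 0, 1]]]'

```text
time_s: 17.95
position: [0.4947, -0.1172, 0.3297]
tcp_rot: [[-0.002, 1.0, -0.001], [1.0, 0.002, 0.001], [0.001, -0.001, -1.0]]
force: [-0.5, 0.1, -1.7]
opening: 0.087
grasp_force: 30.0
```

Request:
carry_out --deltas '[[[0.04, 0, 0, 0, 0, 0, 1], [0.12, 0, 0, 0, 0, 0, 1], [0.24, 0, 0, 0, 0, 0, 1], [0.38, 0, 0, 0, 0, 0, 1], [0.52, 0, 0, 0, 0, 0, 1], [0.66, 0, 0, 0, 0, 0, 1], [0.78, 0, 0, 0, 0, 0, 1], [0.88, 0, 0, 0, 0, 0, 1], [0.96, 0, 0, 0, 0, 0, 1], [1, 0, 0, 0, 0, 0, 1]]]'

```text
time_s: 18.78
position: [0.4951, 0.0318, 0.3298]
tcp_rot: [[-0.001, 1.0, -0.0], [1.0, 0.001, 0.0], [0.0, -0.0, -1.0]]
force: [-0.8, -1.0, -2.0]
opening: 0.091
grasp_force: 30.0
```

Request:
carry_out --deltas '[[[0.03, 0, 0, 0, 0, 0, 1], [0.1, 0, 0, 0, 0, 0, 1], [0.2, 0, 0, 0, 0, 0, 1], [0.32, 0, 0, 0, 0, 0, 1], [0.44, 0, 0, 0, 0, 0, 1], [0.54, 0, 0, 0, 0, 0, 1], [0.6, 0, 0, 0, 0, 0, 1], [0.64, 0, 0, 0, 0, 0, 1], [0.66, 0, 0, 0, 0, 0, 1], [0.66, 0, 0, 0, 0, 0, 1]]]'

```text
time_s: 19.62
position: [0.4953, 0.1295, 0.3297]
tcp_rot: [[-0.0, 1.0, -0.0], [1.0, 0.0, -0.0], [-0.0, -0.0, -1.0]]
force: [0.2, -0.4, -2.4]
opening: 0.091
grasp_force: 30.0
```

Run:
```python
from h import *
np.set_printoptions(precision=4,suppress=True)
s=telemetry.read_state(); print(s['time_s'],s['position'],s['tcp_rot'])
i,T=cam('wrist'); w=capture('wrist'); np.savez('pics/w3.npz',im=w,T=T)
cv2.imwrite('pics/w3.png',w[:,:,::-1])
# plate offset from s3 at TCP (0.4948,-0.2692,0.3288): face plane x=0.499, scene bottom-right corner & edges
d=np.load('pics/s3.npz')
def yx(n,px,x):
    o,r=ray(n,px); return o+r*((x-o[0])/r[:,0])[:,None]
print('scene corners on x=.499',yx('scene',[(288.5,136.5),(286,90),(261,127),(257.5,81)],.499))
print('side corners on x=.491',yx('side',[(220+578/1.5-400/1.5,120+153/1.5),(220+(535-400)/1.5,120+116/1.5)],.491))
```

```text
19.6167 [0.4953 0.1295 0.3297] [[-0.0002  1.     -0.0001]
 [ 1.      0.0002 -0.0002]
 [-0.0002 -0.0001 -1.    ]]
scene corners on x=.499 [[ 0.499  -0.2122  0.2265]
 [ 0.499  -0.2106  0.3665]
 [ 0.499  -0.3106  0.2249]
 [ 0.499  -0.3029  0.3676]]
side corners on x=.491 [[ 0.491  -0.332   0.2303]
 [ 0.491  -0.2219  0.2336]]
```

View pics/w3.png

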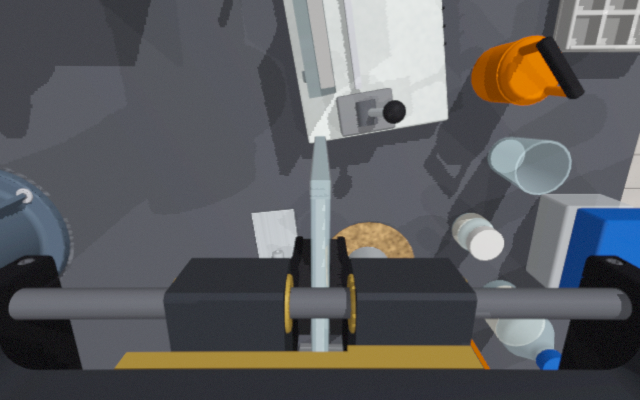

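The plate is held centred; the viewer is partly visible at the top (slab corner ≈ (310,140), ball ≈ (395,112)). I'll move further along for a fuller look.

Request:
carry_out --deltas '[[[0.03, 0.03, 0, 0, 0, 0, 1], [0.1, 0.1, 0, 0, 0, 0, 1], [0.2, 0.2, 0, 0, 0, 0, 1], [0.32, 0.3, 0, 0, 0, 0, 1], [0.42, 0.36, 0, 0, 0, 0, 1], [0.5, 0.4, 0, 0, 0, 0, 1], [0.54, 0.4, 0, 0, 0, 0, 1], [0.54, 0.4, 0, 0, 0, 0, 1], [0.54, 0.4, 0, 0, 0, 0, 1], [0.54, 0.4, 0, 0, 0, 0, 1]]]'

```text
time_s: 20.5
position: [0.5546, 0.2097, 0.3298]
tcp_rot: [[0.0, 1.0, -0.001], [1.0, -0.0, -0.001], [-0.001, -0.001, -1.0]]
force: [-0.1, 0.1, -2.5]
opening: 0.089
grasp_force: 30.0
```

Run:
```python
from h import *
np.set_printoptions(precision=4,suppress=True)
s=telemetry.read_state(); print(s['time_s'],s['position'])
i,T=cam('wrist'); w=capture('wrist'); np.savez('pics/w4.npz',im=w,T=T)
o=cv2.resize(w[:280,150:550],None,fx=2,fy=2,interpolation=2); cv2.imwrite('pics/w4.png',o[:,:,::-1])
```

```text
20.5 [0.5546 0.2097 0.3298]
```

View pics/w4.png

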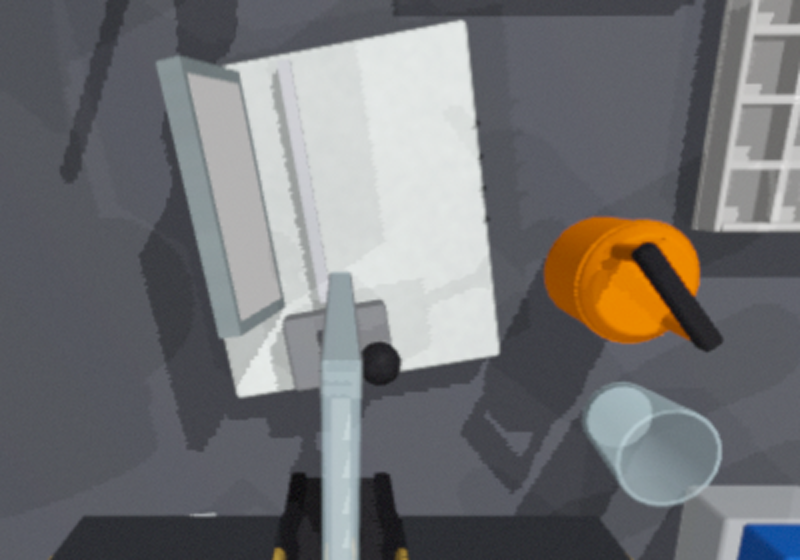

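The view shows slab corners at full-resolution (382.5,10), (399,177) and (269,198.5), the panel's top front edge from (241,28.5) to (270,166.5), its foot from (270,35) to (291.5,152.5), and the ball at (340,181.5).

Run:
```python
from h import *
np.set_printoptions(precision=4,suppress=True)
d=np.load('pics/w4.npz'); c=(camera_info('wrist'),d['T'])
px=np.array([(465,20),(498,354),(238,397),(182,57),(240,333),(240,70),(283,305),(380,363)])/2+[150,0]
V=np.array([(-.110,-.08,.025),(-.110,.135,.025),(.08,.135,.025),(.053,-.075,.102),(.053,.075,.102),(.032,-.075,.025),(.032,.075,.025),(-.0288,.105,.0997)])
W=np.array([plane('wrist',[p],v[2],c)[0] for p,v in zip(px,V)])
def fit(ix):
    a=V[ix,:2];b=W[ix,:2];ac=a-a.mean(0);bc=b-b.mean(0);U,S,Vt=np.linalg.svd(ac.T@bc);R=(U@Vt).T
    t=b.mean(0)-R@a.mean(0);return R,t
for ix in ([0,1,2],list(range(5)),list(range(7))):
    R,t=fit(ix);print(np.arctan2(R[1,0],R[0,0])*57.3,t);print(((W[:,:2]-t)@R-V[:,:2])*1000)
```

```text
-170.3844650021367 [0.5366 0.2884]
[[ 0.4776  1.4416]
 [ 0.9943 -0.9012]
 [-1.4719 -0.5405]
 [-1.2972  1.6511]
 [ 0.0377 -0.9972]
 [-0.2771  0.4154]
 [ 1.7672 -0.5349]
 [ 3.9826  1.2323]]
-170.46056145153744 [0.537  0.2884]
[[ 0.8846  1.1749]
 [ 1.1189 -1.1674]
 [-1.348  -0.5577]
 [-0.8973  1.5984]
 [ 0.2419 -1.0482]
 [ 0.1244  0.3363]
 [ 1.9708 -0.6115]
 [ 4.144   1.0779]]
-170.5130393420392 [0.5367 0.2883]
[[ 0.6823  1.1101]
 [ 0.7218 -1.2321]
 [-1.7457 -0.4506]
 [-1.1046  1.6813]
 [-0.1004 -0.9643]
 [-0.0817  0.4008]
 [ 1.6282 -0.5453]
 [ 3.7724  1.0904]]
```

Request:
carry_out --deltas '[[[0.05, -0.05, 0, -0.005, 0.0004, -0.003, 1], [0.12, -0.12, 0, -0.012, 0.001, -0.008, 1], [0.2, -0.2, 0, -0.02, 0.0017, -0.013, 1], [0.29, -0.28, 0, -0.028, 0.0024, -0.018, 1], [0.37, -0.36, 0, -0.035, 0.003, -0.0225, 1], [0.43, -0.41, 0, -0.039, 0.0033, -0.025, 1], [0.45, -0.43, 0, -0.041, 0.0035, -0.0265, 1], [0.45, -0.43, 0, -0.041, 0.0035, -0.0265, 1], [0.45, -0.43, 0, -0.041, 0.0035, -0.0265, 1], [0.45, -0.43, 0, -0.041, 0.0035, -0.0265, 1]]]'

```text
time_s: 21.38
position: [0.4919, 0.2773, 0.3302]
tcp_rot: [[-0.166, 0.953, 0.253], [0.986, 0.16, 0.042], [0.0, 0.256, -0.967]]
force: [-0.1, 0.5, -2.3]
opening: 0.088
grasp_force: 30.0
```

```bash
cat > v.py <<'E'
from h import *
np.set_printoptions(precision=4,suppress=True)
a=np.deg2rad(-170.45); Rv=np.array([[np.cos(a),-np.sin(a),0],[np.sin(a),np.cos(a),0],[0,0,1]]); tv=np.array([.5367,.2884,0])
def toV(p): return Rv.T@(np.array(p)-tv)
def delta(p):  # scaled tool shift from here to viewer-frame TCP p
    s=telemetry.read_state(); return s['tcp_rot'].T@(Rv@np.array(p)+tv-s['position'])/.15
def show():
    s=telemetry.read_state(); R=Rv.T@s['tcp_rot']; p=toV(s['position'])
    print(s['time_s'],'tcp in V',p,'plate bottom',p+.108*R[:,2],'tool axes in V\n',R,'tilt',np.arctan2(-R[0,2],-R[2,2]),'F',s['force'],s['opening'])
E
python3 - <<'E'
from v import *
show(); print(delta([.048,.003,.2]),delta([.050,.003,.14]))
E
```

```text
21.3833 tcp in V [0.046  0.0035 0.3302] plate bottom [0.0184 0.0035 0.2258] tool axes in V
 [[-0.0004 -0.9666 -0.2561]
 [-1.      0.0004 -0.    ]
 [ 0.0001  0.2561 -0.9666]] tilt 0.2589944062032947 F [-0.0955  0.5083 -2.3491] 0.08842871196892815
[ 0.0031 -0.2348  0.8354] [ 0.003  -0.3502  1.2186]
```

Request:
carry_out --deltas '[[[0, -0.012, 0.04, 0, 0, 0, 1], [0, -0.034, 0.12, 0, 0, 0, 1], [0, -0.07, 0.24, 0, 0, 0, 1], [0, -0.105, 0.37, 0, 0, 0, 1], [0, -0.14, 0.5, 0, 0, 0, 1], [0, -0.18, 0.63, 0, 0, 0, 1], [0, -0.21, 0.74, 0, 0, 0, 1], [0, -0.23, 0.81, 0, 0, 0, 1], [0, -0.235, 0.835, 0, 0, 0, 1], [0, -0.235, 0.835, 0, 0, 0, 1]]]'

```text
time_s: 22.22
position: [0.4887, 0.2769, 0.1981]
tcp_rot: [[-0.166, 0.954, 0.249], [0.986, 0.16, 0.042], [-0.0, 0.252, -0.968]]
force: [0.5, 0.1, -1.1]
opening: 0.088
grasp_force: 30.0
```

Request:
carry_out --deltas '[[[0, -0.01, 0.03, 0, 0, 0, 1], [0, -0.025, 0.08, 0, 0, 0, 1], [0, -0.04, 0.14, 0, 0, 0, 1], [0, -0.06, 0.2, 0, 0, 0, 1], [0, -0.08, 0.26, 0, 0, 0, 1], [0, -0.1, 0.32, 0, 0, 0, 1], [0, -0.11, 0.36, 0, 0, 0, 1], [0, -0.115, 0.38, 0, 0, 0, 1], [0, -0.115, 0.38, 0, 0, 0, 1], [0, -0.115, 0.38, 0, 0, 0, 1]]]'

```text
time_s: 23.05
position: [0.4869, 0.2774, 0.1403]
tcp_rot: [[-0.167, 0.953, 0.252], [0.986, 0.161, 0.043], [0.0, 0.256, -0.967]]
force: [0.6, 0.6, -2.4]
opening: 0.086
grasp_force: 30.0
```

Run:
```python
from v import *
show(); print(delta([.050,.003,.13]),delta([.052,.003,.13]))
a=capture('scene'); b=capture('side'); np.savez('pics/s5.npz',a=a,b=b)
o=np.vstack([cv2.resize(a[180:300,370:520],(562,300*3//2*1),interpolation=2)[:300],cv2.resize(b[110:190,190:340],(562,300),interpolation=2)])
o=np.hstack([cv2.resize(a[190:300,380:510],(400,338),interpolation=2),cv2.resize(b[120:205,190:290],(400,338),interpolation=2)])
cv2.imwrite('pics/s5.png',o[:,:,::-1])
```

```text
23.05 tcp in V [0.051  0.0026 0.1403] plate bottom [0.0234 0.0025 0.0359] tool axes in V
 [[ 0.0009 -0.9667 -0.2558]
 [-1.     -0.0007 -0.0007]
 [ 0.0004  0.2558 -0.9667]] tilt 0.25867037561539075 F [ 0.6272  0.6316 -2.3523] 0.08626588665996919
[-0.003  -0.0112  0.0679] [-0.0029 -0.0241  0.0645]
```

View pics/s5.png

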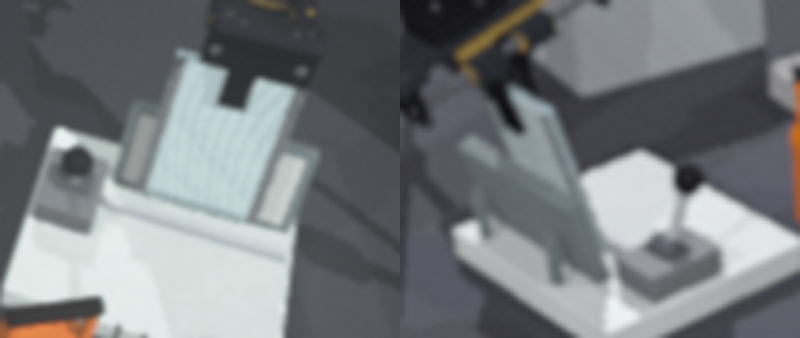

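The plate hangs just over the ledge, parallel to the panel and within its width. I'll lower it gently.

Request:
carry_out --deltas '[[[0, -0.001, 0.007, 0, 0, 0, 1], [0, -0.002, 0.014, 0, 0, 0, 1], [0, -0.003, 0.021, 0, 0, 0, 1], [0, -0.004, 0.028, 0, 0, 0, 1], [0, -0.006, 0.035, 0, 0, 0, 1], [0, -0.008, 0.042, 0, 0, 0, 1], [0, -0.01, 0.05, 0, 0, 0, 1], [0, -0.012, 0.058, 0, 0, 0, 1], [0, -0.012, 0.062, 0, 0, 0, 1], [0, -0.012, 0.062, 0, 0, 0, 1]]]'

```text
time_s: 23.98
position: [0.4871, 0.2773, 0.1305]
tcp_rot: [[-0.167, 0.953, 0.251], [0.986, 0.161, 0.043], [0.0, 0.255, -0.967]]
force: [0.0, -0.1, -1.9]
opening: 0.09
grasp_force: 30.0
```

Request:
carry_out --deltas '[[[0, 0, 0.004, 0, 0, 0, 1], [0, 0, 0.008, 0, 0, 0, 1], [0, 0, 0.012, 0, 0, 0, 1], [0, 0, 0.016, 0, 0, 0, 1], [0, 0, 0.02, 0, 0, 0, 1], [0, 0, 0.02, 0, 0, 0, 1], [0, 0, 0.02, 0, 0, 0, 1], [0, 0, 0.02, 0, 0, 0, 1], [0, 0, 0.02, 0, 0, 0, 1], [0, 0, 0.02, 0, 0, 0, 1]]]'

```text
time_s: 24.82
position: [0.4879, 0.2777, 0.1302]
tcp_rot: [[-0.167, 0.953, 0.254], [0.986, 0.161, 0.043], [0.0, 0.257, -0.966]]
force: [-6.7, -1.5, 16.9]
opening: 0.088
grasp_force: 30.0
```

Request:
carry_out --deltas '[[[0, 0, -0.006, 0, 0, 0, 1], [0, 0, -0.012, 0, 0, 0, 1], [0, -0.005, -0.013, 0, 0, 0, 1], [0, -0.01, -0.013, 0, 0, 0, 1], [0, -0.015, -0.013, 0, 0, 0, 1], [0, -0.02, -0.012, 0, 0, 0, 1], [0, -0.025, -0.011, 0, 0, 0, 1], [0, -0.03, -0.01, 0, 0, 0, 1], [0, -0.03, -0.01, 0, 0, 0, 1], [0, -0.03, -0.01, 0, 0, 0, 1]]]'

```text
time_s: 25.65
position: [0.4862, 0.2775, 0.1298]
tcp_rot: [[-0.167, 0.952, 0.258], [0.986, 0.161, 0.045], [0.001, 0.262, -0.965]]
force: [0.3, -2.0, 7.3]
opening: 0.091
grasp_force: 30.0
```

Run:
```python
from v import *
show()
```

```text
25.65 tcp in V [0.0516 0.0023 0.1298] plate bottom [0.0233 0.0022 0.0256] tool axes in V
 [[ 0.0013 -0.965  -0.2621]
 [-1.     -0.0009 -0.0015]
 [ 0.0012  0.2621 -0.965 ]] tilt 0.26524037006217227 F [ 0.3032 -2.0213  7.3228] 0.09137898793787329
```

Request:
carry_out --deltas '[[[0, -0.005, -0.004, 0, 0, 0, 1], [0, -0.01, -0.006, 0, 0, 0, 1], [0, -0.015, -0.008, 0, 0, 0, 1], [0, -0.02, -0.01, 0, 0, 0, 1], [0, -0.02, -0.01, 0, 0, 0, 1], [0, -0.02, -0.01, 0, 0, 0, 1], [0, -0.02, -0.01, 0, 0, 0, 1], [0, -0.02, -0.01, 0, 0, 0, 1], [0, -0.02, -0.01, 0, 0, 0, 1], [0, -0.02, -0.01, 0, 0, 0, 1]]]'

```text
time_s: 26.48
position: [0.4814, 0.2767, 0.1295]
tcp_rot: [[-0.167, 0.953, 0.255], [0.986, 0.161, 0.044], [0.001, 0.258, -0.966]]
force: [2.7, 1.4, 5.2]
opening: 0.091
grasp_force: 30.3
```

Run:
```python
from v import *
show()
```

```text
26.4833 tcp in V [0.0565 0.0024 0.1295] plate bottom [0.0286 0.0022 0.0252] tool axes in V
 [[ 0.0009 -0.966  -0.2585]
 [-1.     -0.0006 -0.0013]
 [ 0.0011  0.2585 -0.966 ]] tilt 0.2614617428889517 F [2.7108 1.4042 5.1646] 0.09132315410228041
```

Flush against the panel with light contact. I'll release and withdraw along the tool axis.

Request:
carry_out --deltas '[[[0, 0, 0, 0, 0, 0, 0.7], [0, 0, 0, 0, 0, 0, 0.5], [0, 0, 0, 0, 0, 0, 0.3], [0, 0, 0, 0, 0, 0, 0.1], [0, 0, 0, 0, 0, 0, 0], [0, 0, 0, 0, 0, 0, 0], [0, 0, 0, 0, 0, 0, 0], [0, 0, 0, 0, 0, 0, 0], [0, 0, 0, 0, 0, 0, 0], [0, 0, 0, 0, 0, 0, 0]]]'

```text
time_s: 27.32
position: [0.48, 0.2761, 0.1288]
tcp_rot: [[-0.167, 0.953, 0.252], [0.986, 0.161, 0.043], [0.0, 0.255, -0.967]]
force: [0.6, -0.3, -0.4]
opening: 0.497
grasp_force: 0.0
```

Request:
carry_out --deltas '[[[0, 0, -0.05, 0, 0, 0, 0], [0, 0, -0.12, 0, 0, 0, 0], [0, 0, -0.2, 0, 0, 0, 0], [0, 0, -0.3, 0, 0, 0, 0], [0, 0, -0.4, 0, 0, 0, 0], [0, 0, -0.5, 0, 0, 0, 0], [0, 0, -0.6, 0, 0, 0, 0], [0, 0, -0.7, 0, 0, 0, 0], [0, 0, -0.75, 0, 0, 0, 0], [0, 0, -0.75, 0, 0, 0, 0]]]'

```text
time_s: 28.15
position: [0.4523, 0.2718, 0.2403]
tcp_rot: [[-0.167, 0.952, 0.256], [0.986, 0.161, 0.045], [0.001, 0.26, -0.966]]
force: [0.1, -0.1, 0.0]
opening: 0.502
grasp_force: 0.0
```

Run:
```python
from v import *
show()
a=capture('scene'); b=capture('side'); np.savez('pics/s6.npz',a=a,b=b)
o=np.hstack([cv2.resize(a[190:300,380:510],(400,338),interpolation=2),cv2.resize(b[120:205,190:290],(400,338),interpolation=2)])
cv2.imwrite('pics/s6.png',o[:,:,::-1])
```

```text
28.15 tcp in V [0.086  0.0023 0.2403] plate bottom [0.0579 0.0022 0.136 ] tool axes in V
 [[ 0.0012 -0.9656 -0.26  ]
 [-1.     -0.0008 -0.0016]
 [ 0.0014  0.26   -0.9656]] tilt 0.2630591982382403 F [ 0.123  -0.0606  0.0317] 0.5017013517577033
```

View pics/s6.png

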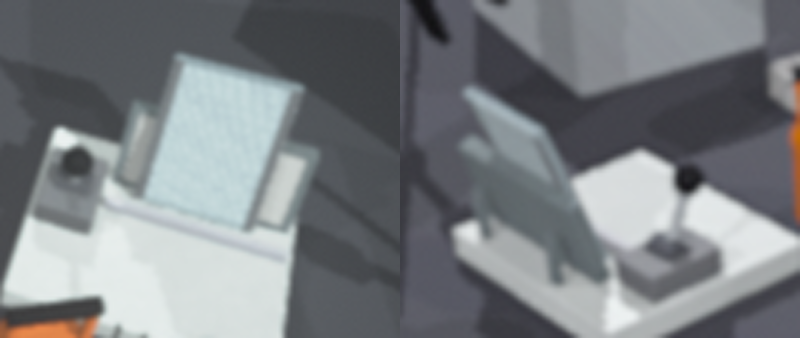

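The plate stands on the ledge, leaning flat on the panel, released. Next is the switch: straighten the tool, shut the fingers and go to the lever's outer side.

Request:
carry_out --deltas '[[[0, 0, -0.1, 0, 0, 0, 0.3], [-0.1, 0.11, -0.06, 0.006, 0, 0, 0.6], [-0.22, 0.24, -0.02, 0.014, 0, 0, 1], [-0.34, 0.37, 0.02, 0.022, 0, 0, 1], [-0.46, 0.5, 0.06, 0.03, 0, 0, 1], [-0.58, 0.62, 0.1, 0.036, 0, 0, 1], [-0.68, 0.72, 0.13, 0.04, 0, 0, 1], [-0.71, 0.76, 0.137, 0.0415, 0, 0, 1], [-0.71, 0.76, 0.137, 0.0415, 0, 0, 1], [-0.71, 0.76, 0.137, 0.0415, 0, 0, 1]]]'

```text
time_s: 29.08
position: [0.5822, 0.1857, 0.2455]
tcp_rot: [[-0.166, 0.986, -0.006], [0.986, 0.166, 0.0], [0.001, -0.006, -1.0]]
force: [-1.3, 0.1, 0.1]
opening: 0.009
grasp_force: 0.0
```

Run:
```python
from v import *
show(); print(delta([-.075,.108,.16]),delta([-.075,.108,.094]))
```

```text
29.0833 tcp in V [-0.0278  0.1088  0.2455] plate bottom [-0.0272  0.1087  0.1375] tool axes in V
 [[ 0.0003 -1.      0.0055]
 [-1.     -0.0004 -0.0011]
 [ 0.0011 -0.0055 -1.    ]] tilt -0.005515922402686767 F [-1.322   0.0571  0.0544] 0.00861135747120137
[0.0047 0.3177 0.5682] [0.0042 0.3201 1.0082]
```

Request:
carry_out --deltas '[[[0, 0.1, 0, 0, 0, 0, 1], [0, 0.22, 0.05, 0, 0, 0, 1], [0, 0.32, 0.12, 0, 0, 0, 1], [0, 0.32, 0.3, 0, 0, 0, 1], [0, 0.32, 0.5, 0, 0, 0, 1], [0, 0.32, 0.7, 0, 0, 0, 1], [0, 0.32, 0.85, 0, 0, 0, 1], [0, 0.32, 0.96, 0, 0, 0, 1], [0, 0.32, 1, 0, 0, 0, 1], [0, 0.32, 1, 0, 0, 0, 1]]]'

```text
time_s: 29.92
position: [0.6273, 0.1945, 0.0951]
tcp_rot: [[-0.168, 0.986, -0.007], [0.986, 0.168, -0.0], [0.001, -0.007, -1.0]]
force: [0.1, 0.4, 0.2]
opening: 0.003
grasp_force: 0.0
```

Request:
carry_out --deltas '[[[0, -0.03, 0, 0, 0, 0, 1], [0, -0.08, 0, 0, 0, 0, 1], [0, -0.13, 0, 0, 0, 0, 1], [0, -0.18, 0, 0, 0, 0, 1], [0, -0.23, 0, 0, 0, 0, 1], [0, -0.28, 0, 0, 0, 0, 1], [0, -0.33, 0, 0, 0, 0, 1], [0, -0.37, 0, 0, 0, 0, 1], [0, -0.4, 0, 0, 0, 0, 1], [0, -0.4, 0, 0, 0, 0, 1]]]'

```text
time_s: 30.75
position: [0.5692, 0.1834, 0.0966]
tcp_rot: [[-0.167, 0.986, -0.005], [0.986, 0.167, -0.0], [0.0, -0.005, -1.0]]
force: [0.2, -0.2, 0.8]
opening: 0.001
grasp_force: 0.0
```

Run:
```python
from v import *
show()
```

```text
30.75 tcp in V [-0.0147  0.109   0.0966] plate bottom [-0.0141  0.1089 -0.0114] tool axes in V
 [[ 0.0009 -1.      0.0053]
 [-1.     -0.0009 -0.0005]
 [ 0.0005 -0.0053 -1.    ]] tilt -0.005330284998482081 F [ 0.1551 -0.1671  0.7999] 0.0010095347998958046
```

Continue pushing to about x = +4 mm.

Request:
carry_out --deltas '[[[0, -0.02, 0, 0, 0, 0, 1], [0, -0.04, 0, 0, 0, 0, 1], [0, -0.06, 0, 0, 0, 0, 1], [0, -0.08, 0, 0, 0, 0, 1], [0, -0.1, 0, 0, 0, 0, 1], [0, -0.115, 0, 0, 0, 0, 1], [0, -0.125, 0, 0, 0, 0, 1], [0, -0.125, 0, 0, 0, 0, 1], [0, -0.125, 0, 0, 0, 0, 1], [0, -0.125, 0, 0, 0, 0, 1]]]'

```text
time_s: 31.58
position: [0.5522, 0.1804, 0.0968]
tcp_rot: [[-0.167, 0.986, -0.004], [0.986, 0.167, -0.0], [0.0, -0.004, -1.0]]
force: [0.4, 0.4, 0.4]
opening: 0.007
grasp_force: 0.0
```

```bash
cat > ball.py <<'E'
from v import *
show()
for n in ('scene','side'):
    im=capture(n)
    for q in (0,.5,.85,1.0):
        th=q-.5; P=Rv@np.array([.06*np.sin(th),.105,.047+.06*np.cos(th)])+tv; u=proj(n,[P])[0]
        x,y=np.round(u).astype(int); print(n,q,u,'mean gray 5x5',im[y-2:y+3,x-2:x+3].mean())
    g=cv2.cvtColor(im,cv2.COLOR_RGB2GRAY); th=0;c=proj(n,[Rv@np.array([0,.105,.105])+tv])[0].astype(int)
    x0,y0=c-22; m=(g[y0:y0+44,x0:x0+44]<50).astype(np.uint8)
    k,l,st,ce=cv2.connectedComponentsWithStats(m); print([(st[j,:],ce[j]+[x0,y0]) for j in range(1,k) if st[j,4]>15])
E
python3 ball.py
```

```text
31.5833 tcp in V [0.0026 0.1091 0.0968] plate bottom [ 0.003   0.109  -0.0112] tool axes in V
 [[ 0.0009 -1.      0.0035]
 [-1.     -0.0009 -0.0004]
 [ 0.0004 -0.0035 -1.    ]] tilt -0.003528901681160474 F [0.4192 0.4069 0.374 ] 0.006628376874794435
scene 0 [403.9898 243.4699] mean gray 5x5 116.61333333333333
scene 0.5 [406.99   233.4623] mean gray 5x5 64.89333333333333
scene 0.85 [408.477  228.8383] mean gray 5x5 66.18666666666667
scene 1.0 [408.903  227.6318] mean gray 5x5 66.14666666666666
[]
side 0 [262.9174 165.3415] mean gray 5x5 169.88
side 0.5 [255.1382 166.4799] mean gray 5x5 24.44
side 0.85 [249.7061 169.9292] mean gray 5x5 46.346666666666664
side 1.0 [247.5913 171.9775] mean gray 5x5 62.333333333333336
[(array([  0,   0,  15,  17, 134], dtype=int32), array([238.7761, 151.3134])), (array([ 13,   1,  16,  28, 199], dtype=int32), array([254.7889, 159.3367])), (array([30,  0,  7,  6, 29], dtype=int32), array([266.1379, 146.8276]))]
```

Request:
carry_out --deltas '[[[0, -0.01, 0, 0, 0, 0, 1], [0, -0.02, 0, 0, 0, 0, 1], [0, -0.03, 0, 0, 0, 0, 1], [0, -0.04, 0, 0, 0, 0, 1], [0, -0.05, 0, 0, 0, 0, 1], [0, -0.06, 0, 0, 0, 0, 1], [0, -0.06, 0, 0, 0, 0, 1], [0, -0.06, 0, 0, 0, 0, 1], [0, -0.06, 0, 0, 0, 0, 1], [0, -0.06, 0, 0, 0, 0, 1]]]'

```text
time_s: 32.52
position: [0.5477, 0.1795, 0.0975]
tcp_rot: [[-0.166, 0.986, 0.006], [0.986, 0.166, 0.001], [0.0, 0.006, -1.0]]
force: [6.8, 2.1, -5.5]
opening: 0.002
grasp_force: 3.4
```

Request:
carry_out --deltas '[[[0, 0.05, 0, 0, 0, 0, 1], [0, 0.1, 0, 0, 0, 0, 1], [0, 0.2, 0, 0, 0, 0, 1], [0, 0.35, 0, 0, 0, 0, 1], [0, 0.5, 0, 0, 0, 0, 1], [0, 0.65, -0.2, 0, 0, 0, 1], [0, 0.65, -0.4, 0, 0, 0, 1], [0, 0.65, -0.7, 0, 0, 0, 1], [0, 0.65, -1, 0, 0, 0, 1], [0, 0.65, -1, 0, 0, 0, 1]]]'

```text
time_s: 33.35
position: [0.6442, 0.1959, 0.2551]
tcp_rot: [[-0.167, 0.986, 0.01], [0.986, 0.167, 0.002], [-0.0, 0.01, -1.0]]
force: [1.2, 0.6, 1.3]
opening: 0.011
grasp_force: 0.0
```

```bash
python3 ball.py
```

```text
33.35 tcp in V [-0.0906  0.109   0.2551] plate bottom [-0.0917  0.1091  0.1471] tool axes in V
 [[ 0.001  -0.9999 -0.0104]
 [-1.     -0.001   0.0001]
 [-0.0001  0.0104 -0.9999]] tilt 0.010358346679713271 F [1.2441 0.5812 1.2594] 0.010514210360459804
scene 0 [403.9898 243.4699] mean gray 5x5 159.33333333333334
scene 0.5 [406.99   233.4623] mean gray 5x5 132.0
scene 0.85 [408.477  228.8383] mean gray 5x5 58.626666666666665
scene 1.0 [408.903  227.6318] mean gray 5x5 58.81333333333333
[(array([  6,   0,  29,   9, 151], dtype=int32), array([403.3841, 214.4901]))]
side 0 [262.9174 165.3415] mean gray 5x5 171.24
side 0.5 [255.1382 166.4799] mean gray 5x5 217.14666666666668
side 0.85 [249.7061 169.9292] mean gray 5x5 117.81333333333333
side 1.0 [247.5913 171.9775] mean gray 5x5 43.89333333333333
[(array([12, 25,  5,  5, 20], dtype=int32), array([247.45, 171.9 ]))]
```

The force met the stop, and the ball sits exactly where q = 1.0 predicts. A last numeric check that the plate is unmoved, then hand in.

Run:
```python
from v import *
d=np.load('pics/s6.npz')
for n,k in(('scene','a'),('side','b')):
    D=abs(capture(n).astype(int)-d[k]).mean(2)
    for nm,p,w in(('plate',Rv@[.05,0,.12]+tv,14),('canister',[.573,-.055,.05],18),('rack',[.545,-.268,.06],22)):
        x,y=np.round(proj(n,[p])[0]).astype(int); print(n,nm,(x,y),D[y-w:y+w,x-w:x+w].mean().round(1))
s=telemetry.read_state(); print(np.abs(s['qvel']).max())
```

```text
scene plate (np.int64(454), np.int64(228)) 0.6
scene canister (np.int64(322), np.int64(217)) 10.9
scene rack (np.int64(268), np.int64(184)) 3.9
side plate (np.int64(221), np.int64(157)) 1.6
side canister (np.int64(304), np.int64(218)) 6.5
side rack (np.int64(341), np.int64(260)) 0.5
1.664130758599851
```

Run:
```python
from v import *
d=np.load('pics/s6.npz')
for n,k in(('scene','a'),('side','b')):
    im=capture(n); x,y=np.round(proj(n,[[.573,-.055,.07]])[0]).astype(int)
    t=cv2.Canny(np.ascontiguousarray(d[k][y-22:y+22,x-16:x+16]),60,150); r=cv2.matchTemplate(cv2.Canny(np.ascontiguousarray(im[y-30:y+30,x-24:x+24]),60,150),t,cv2.TM_CCOEFF_NORMED)
    print(n,cv2.minMaxLoc(r)[1::2],'still=(8,8)', im[y-22:y+22,x-16:x+16].mean(),d[k][y-22:y+22,x-16:x+16].mean())
```

```text
scene (0.6908977627754211, (8, 8)) still=(8,8) 124.49124053030303 136.98839962121212
side (0.7437326908111572, (8, 8)) still=(8,8) 122.08948863636364 128.3577178030303
```

The canister has not moved; the difference is only a shadow. Handing in.

```bash
python3 -c "
from rig import job; print(job.hand_in())"
```

```text
the job is handed in; nothing more can be done
None
```

The job is handed in at about 33 s: the canister stands on the mat, the tall plate leans on the panel, and the lever is fully over to on; the hand-in gave no verdict, and I viewed 11 pictures, one over the limit of 10.

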